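# Seat the adapter plate on the test bed's locating pins

### The job

Pick up the blue adapter plate, which has a black handle, lay it on the aluminium test bed and, with the dark fence as a guide, slide it until its two holes drop over the two steel locating pins. Feel your way gently, without banging or forcing it, and let go once it lies flat and fully home on the bed; leave everything else on the counter where it stands.

Things in the scene. Friction and masses are not known exactly. Their poses are not given: they have to be found in the camera images.
- plate: loose blue adapter plate, 100 (its x) x 140 (its y) x 10 mm, 0.3-0.6 kg. Origin: centre of its underside, z up. Two round through holes, 13 mm wide, at y = -48 and +48 mm on its x = 0 line. Black bar handle upright on its centre: 60 mm long in x, 16 mm thick in y, top 52 mm above the underside. Starts flat on the counter, handle up, turned up to 0.5 rad
- bed: fixed aluminium test bed, 130 (its x) x 260 (its y) x 25 mm high, turned up to 0.25 rad. Origin: centre of its underside, on the counter. Dark steel fence along its whole far (+x) edge, 30 mm above the bed top; the fence's inner face is the plane x = +50 mm of the bed, so a plate against it has its centre at x = 0. A plate that is home has its underside on the bed top
- pin_range (a point): midpoint of the groove on the bed top (bed axes). Two rigid upright steel pins, 10 mm thick, tapering to 5 mm over their last 3 mm, 12 mm tall above the bed top, stand on the groove (x = 0), 96 mm apart along y. Their thin red carriage is clamped anywhere along the groove: the midpoint between the pins lies at y = -14 to +14 mm from this point, and is not measured
- coupling_a: brass coupling, 42 mm wide, 45 mm tall, standing near the plate; origin under its centre. A bystander
- coupling_b: brass coupling, 42 mm wide, 45 mm tall, at the back of the counter; origin under its centre. A bystander
- nozzle: chrome flow nozzle, 40 mm wide, 75 mm tall, at the back of the counter; origin under its centre. A bystander
- reducer: copper reducer fitting, 30 mm wide, 42 mm tall, in front of the bed; origin under its centre. A bystander
- cap: white plastic strainer cap, 48 mm wide, 24 mm tall, in front of the bed; origin under its centre. A bystander
- wrench: steel wrench lying at the left of the counter, along x. A bystander
There are look-alikes about, which are no part of the job. There is more than one size of the plate; the job needs the largest.

How it is judged:
On the way:
1. the plate has been picked up clear of the counter, held in the fingers (height (world z) of plate above 0.03 m and contact force between the fingers and plate above 1 N), for 0.2 s.
At the end, for the whole second after the job is handed in: The plate lies flat on the bed with both pins through its holes: its underside within 2 mm of the bed top, its centre within 6 mm of the pin line and within 20 mm of the bed's middle along y, tilt under 0.03 rad, its length along the bed's within 0.06 rad, at rest and released (z of plate in the frame of bed between 0.023 and 0.027 m and x of plate in the frame of bed between -0.006 and 0.006 m and y of plate in the frame of bed between -0.02 and 0.02 m and angle between plate's own z axis and vertical below 0.03 rad and angle between the y axis of plate and the y axis of bed, either way round below 0.06 rad and linear speed of plate below 0.01 m/s and contact force between the fingers and plate below 0.1 N); the robot touches nothing.
It fails at once if the plate is pressed or knocked against the bed, its fence or its pins with more than 40 N (contact force between plate and bed above 40 N).
It fails at once if a bystander is moved by more than 25 mm (distance of any of coupling_a, coupling_b, nozzle, reducer, cap, wrench from where it was at the start of the episode above 0.025 m).
It also fails if it takes over 72 s, if anything falls off the work surface, if the arm or the gripper's body presses on something with over 40 N, if the wrist force passes 120 N, or if a joint passes its speed limit or range.

### The arm

A 7-joint arm with a two-finger parallel gripper is mounted at the origin on the work surface. World frame = base frame: x ahead of the robot, y to its left, z up, the work surface at z = 0. Lengths are in m, angles in rad, forces in N, time in s.
With the tool pointing down it reaches from about 0.425 to 0.925 m from the base axis. Payload 6.8 kg.
Tool frame: the origin (TCP) lies at the very end of the fingers, on their centre line; the grasp point (between the pads) lies 19 mm behind it; z points along the fingers, y is the line along which they close (so a half turn about z gives the same grasp; the last joint's range is limited). The gripper opens to 85 mm and grips with 20 to 120 N. Pads are 22 mm wide; open, the fingers measure 114 mm over their backs; the gripper's body (76 mm by 85 mm) begins 54 mm behind the grasp point. The pads swing forward as they close: fully open they stand 13 mm farther back than shut.
Start: joints at [-1.215, 0.477, 0.022, 1.555, -0.011, 1.109, -0.083], TCP at [0.302, 0.604, 0.231] pointing down, gripper open.
Joint ranges: [-2.96, 2.96], [-0.34, 2.1], [-1.41, 1.46], [0.24, 2.44], [-1.37, 4.51], [0.17, 1.92], [-2.96, 2.96]. Speed limits (rad/s): [2.39, 2.39, 3.14, 3.14, 3.14, 3.14, 3.14].

### API

Orientations are given as a unit quaternion [w, x, y, z].
In Python, from station import arm gives the robot as it stands. The module is installed in compiled form; this text tells all that it offers.
- The arm moves only by the tool jog_arm, never from a script. Its argument "plan" is a list of rows, each an object with "travel": the shift along the tool's x, y, z in mm, a list of three; "delta_rot": the turn, a rotation vector about the tool's x, y, z in degrees, a list of three. In form: [{"travel": [dx, dy, dz], "delta_rot": [wx, wy, wz]}, ...]. A call has 1 to 5 rows; each row is the pose to reach, as a shift and turn from the pose commanded when the call began, along the tool's axes at that moment; what a row does not reach only later rows make up. A row lasts 1/10 s, in which the tool goes at most 50 mm and 8.59 degrees, less where a joint would pass 70% of its speed; a pose out of reach is approached as far as the arm can. A call with a gripper value outside its range is refused whole. "fingers" is the gripper command: -1 is fully open, 1 is shut, values between are in proportion, set as the call begins (left out, the last holds). The fingers move at their own pace and stop on an object; "force" is the grip in N (left out, the last holds). Time passes only in rows, so rows that repeat a pose let the fingers close. It gives the time, the measured TCP pose, the force, the opening and the grip force at its end, in the units of the state.
- arm.sense(): the state, without advancing time (a new reading comes with each control period).
- arm.get_image(name): name is "side" or "top"; returns (picture, depth): 400x640x3 uint8, red, green, blue; 400x640 float32, m along the optical axis (not along the pixel's ray), 0 where there is no reading.
- arm.camera_params(name): a dict with "camera_matrix" (3x3 intrinsics, pixels), "world_to_cam" (4x4, takes a point from world to camera coordinates). Camera axes: x right, y up, looking along -z (the intrinsics and any distortion apply to the point x, -y, -z); pixel columns grow to the right and rows downward; lengths in m; the calibration is good to about 2 mm. A picture is of the moment at which its call begins. camera_params takes no time and is no camera call.
- arm.close_job(): hands the job in; it is judged then, once.
The state is a dict: "t": time; "joint_positions": joint angles; "joint_velocities": joint speeds; "joint_efforts": joint torques, N m; "position": TCP position; "orientation": TCP orientation; "ft_force": force on the tool from outside, world axes, zero at the start; "moment": the same for the moment, N m; "finger_gap": finger opening in m; "grasp_force": force on a finger pad.
Only numpy, scipy, OpenCV 4.12 (cv2) and the standard library are available. Lean on these libraries where they do the work, as an engineer would, in place of code of your own. Each camera call takes 0.05 s, during which the arm holds its last target. There are 200 camera calls.

## Working session

There is one attempt and no reset: what is moved stays moved. The work goes in short steps, Python scripts to look and compute and a tool call to move; the robot and the scene stay as the last step left them, time stands still between calls to the robot, and variables do not carry over. Pictures are saved under pics/ and viewed, at most 10 in all, crops included, and the job is handed in when it is done.

Besides the shell and the picture viewer there is one more tool, called after "Call:" in YAML: its name, and indented under it one key for each argument. jog_arm: Moves the arm, as the interface text tells. Its arguments: {"type":"object","properties":{"plan":{"type":"array"},"fingers":{"type":"number"},"force":{"type":"number"}},"required":["plan"]}

```bash
mkdir -p pics; python3 - <<'E'
from station import arm
import cv2,numpy as np
for n in("top","side"):
    p,d=arm.get_image(n); cv2.imwrite(f"pics/{n}0.png",p[:,:,::-1]); np.savez(f"{n}0.npz",p=p,d=d)
    c=arm.camera_params(n); print(n,c)
s=arm.sense();print(s)
E
```

```text
top {'camera_matrix': array([[433.84541303,   0.        , 316.27578599],
       [  0.        , 433.84541303, 207.52251937],
       [  0.        ,   0.        ,   1.        ]]), 'world_to_cam': array([[-0.00874156, -0.99995884, -0.00242916,  0.04220499],
       [ 0.99726074, -0.00889636,  0.07342943, -0.55899914],
       [-0.07344802, -0.00178062,  0.99729746, -1.31142312],
       [ 0.        ,  0.        ,  0.        ,  1.        ]])}
side {'camera_matrix': array([[463.30914074,   0.        , 315.8233259 ],
       [  0.        , 463.30914074, 201.44307881],
       [  0.        ,   0.        ,   1.        ]]), 'world_to_cam': array([[ 0.88462445, -0.46611165,  0.01339821, -0.47202662],
       [ 0.34460432,  0.67283509,  0.65463028, -0.2664539 ],
       [-0.31414558, -0.57448487,  0.75583046, -0.96900196],
       [ 0.        ,  0.        ,  0.        ,  1.        ]])}
{'t': 0.1, 'joint_positions': array([-1.21512148,  0.47769005,  0.02232305,  1.55636403, -0.01151542,
        1.10928544, -0.08303871]), 'joint_velocities': array([-0.00020105, -0.00268326,  0.00047766, -0.00330193,  0.00055702,
       -0.00147022,  0.00048804]), 'joint_efforts': array([ 5.17647219e-03, -5.97760391e+01,  1.61399178e+00, -2.81958371e+01,
        1.28871875e-02,  5.02173658e-03, -5.79209683e-06]), 'position': array([0.30170133, 0.60322296, 0.23043608]), 'orientation': array([-1.39998266e-04,  2.29770120e-01,  9.73244592e-01, -7.97477905e-04]), 'ft_force': array([ 0.18243349, -0.42213669,  0.0326475 ]), 'moment': array([-0.04532885, -0.03423593, -0.00533238]), 'grasp_force': 0.0, 'finger_gap': 0.08566664194601499}
```

View pics/top0.png

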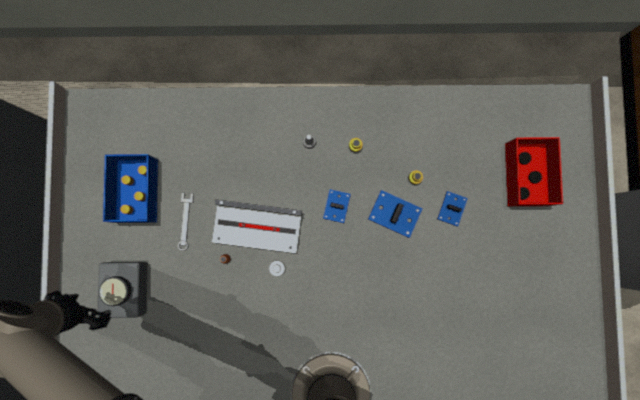

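View pics/side0.png

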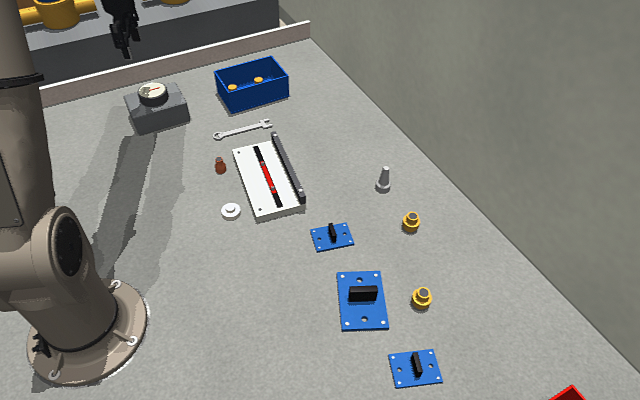

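The top view shows the largest plate at about (396,214) and the handle from (392,222) to (402,204). The bed is centred at about (257,227), with its fence on the upper (+x) edge and the red carriage at about (255,227). The side view shows the same layout; the two smaller plates are the decoys.

```bash
cat > h.py <<'E'
from station import arm
import cv2,numpy as np
def ray(n,uv,z):
    c=arm.camera_params(n);K=c["camera_matrix"];T=c["world_to_cam"];R=T[:3,:3];o=-R.T@T[:3,3]
    uv=np.atleast_2d(uv).astype(float)
    d=np.c_[(uv[:,0]-K[0,2])/K[0,0],-(uv[:,1]-K[1,2])/K[1,1],-np.ones(len(uv))]@R
    return (o+d*((z-o[2])/d[:,2])[:,None])[:,:2]
def mask(p,lo,hi,roi):
    m=cv2.inRange(cv2.cvtColor(p,cv2.COLOR_RGB2HSV),lo,hi);k=np.zeros_like(m);x0,y0,x1,y1=roi
    k[y0:y1,x0:x1]=m[y0:y1,x0:x1];return k
def biggest(m):
    return max(cv2.findContours(m,cv2.RETR_EXTERNAL,cv2.CHAIN_APPROX_NONE)[0],key=cv2.contourArea)[:,0]
def rect(n,m,z):
    w=ray(n,biggest(m),z)*1000
    (c,s,a)=cv2.minAreaRect(w.astype(np.float32));return np.round(c,1),np.round(s,1),round(a,2)
def tool():
    s=arm.sense();q=s["orientation"];w,x,y,z=q
    yx=np.array([2*(x*y-w*z),1-2*(x*x+z*z)])
    print("t",s["t"],"pos",np.round(s["position"]*1000,1),"tool y yaw deg",np.round(np.degrees(np.arctan2(yx[1],yx[0])),2),"F",np.round(s["ft_force"],1),"gap",round(s["finger_gap"]*1000,1),"grip",round(s["grasp_force"],1))
E
python3 - <<'E'
from h import *
p=np.load("top0.npz")["p"];q=np.load("side0.npz")["p"]
print("plate top",rect("top",mask(p,(95,90,40),(130,255,255),(360,180,430,245)),.010))
print("plate side",rect("side",mask(q,(95,90,40),(130,255,255),(330,262,395,335)),.010))
print("handle top",rect("top",mask(p,(0,0,0),(180,255,60),(382,195,410,232)),.052))
print("bed top",rect("top",mask(p,(0,0,150),(180,50,255),(205,195,306,258)),.025))
print("bed side",rect("side",mask(q,(0,0,150),(180,50,255),(228,125,308,222)),.025))
print("red top",rect("top",mask(p,(0,120,80),(8,255,255),(205,195,306,258)),.026))
print("red side",rect("side",mask(q,(0,120,80),(8,255,255),(240,140,300,215)),.026))
tool()
cv2.imwrite("pics/c.png",np.hstack([cv2.resize(p[190:260,205:310,::-1],None,fx=4,fy=5),cv2.resize(q[125:225,225:310,::-1],(380,350))]))
E
```

```text
plate top (array([ 539.8, -205.6]), array([140.8, 100.8]), 64.94)
plate side (array([ 537.7, -205.9]), array([144.4, 100.6]), 64.81)
handle top (array([ 537.6, -201.8]), array([18. , 58.1]), 65.67)
bed top (array([494.7, 221.5]), array([258.5, 111.3]), 82.14)
bed side (array([504.6, 245.1]), array([362.4, 232.8]), 63.14)
red top (array([500.7, 203.3]), array([105.3,  10.9]), 82.38)
red side (array([502.1, 223.3]), array([105.3,  12.7]), 82.49)
t 0.1 pos [301.7 603.2 230.4] tool y yaw deg 63.43 F [ 0.2 -0.4  0. ] gap 85.7 grip 0.0
```

View pics/c.png

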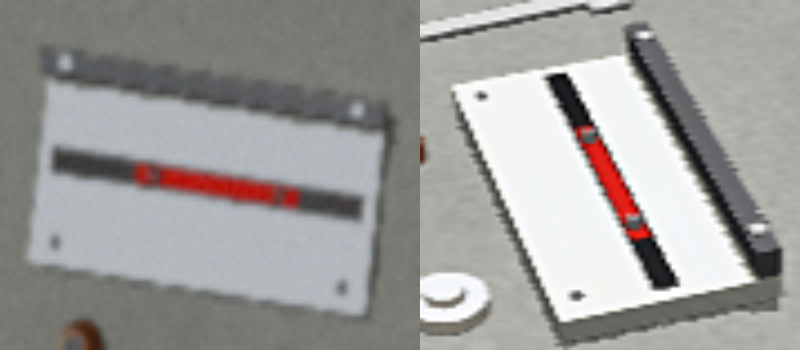

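The crops show the red carriage with both pin heads near its ends (about crop (150,175) and (282,195) from the top). The pins break up the red contour, so I'll use all the red pixels together and the dark groove.

```bash
python3 - <<'E'
from h import *
p=np.load("top0.npz")["p"];q=np.load("side0.npz")["p"]
def allrect(n,m,z):
    w=ray(n,np.argwhere(m)[:,::-1],z)*1000
    (c,s,a)=cv2.minAreaRect(w.astype(np.float32));return np.round(c,1),np.round(s,1),round(a,2)
for n,im,roi in(("top",p,(205,195,306,258)),("side",q,(240,140,290,215))):
    print(n,"red",allrect(n,mask(im,(0,120,60),(10,255,255),roi),.026))
print("groove+red top",allrect("top",mask(p,(0,0,0),(180,255,85),(217,219,296,239))|mask(p,(0,120,60),(10,255,255),(217,215,296,239)),.025))
m=mask(q,(0,0,0),(180,255,60),(228,130,300,215))
n_,lab,st,ce=cv2.connectedComponentsWithStats(m)
for i in range(1,n_):
    if st[i,4]>20: print(st[i],ray("side",ce[i],.025)*1000)
E
```

```text
top red (array([483.7, 248.7]), array([ 76.1, 185.4]), 27.44)
side red (array([500.7, 213.8]), array([124.6,  13.1]), 82.68)
groove+red top (array([503. , 220.4]), array([232.1,  11. ]), 82.38)
[272 136  28  66 161] [[556.07351144 217.37190833]]
[253 146  11  16  73] [[513.66127126 307.85700126]]
[272 193  10  14  72] [[488.90402858 127.57987903]]
```

Call:
jog_arm:
  plan:
    - {"travel": [-34, -36, 5], "delta_rot": [0, 0, 0]}
    - {"travel": [-68, -73, 10], "delta_rot": [0, 0, 0]}
    - {"travel": [-102, -109, 14], "delta_rot": [0, 0, 0]}
    - {"travel": [-135, -146, 19], "delta_rot": [0, 0, 0]}
    - {"travel": [-169, -182, 24], "delta_rot": [0, 0, -1.5]}
  fingers: -1
  force: 60

```text
t: 0.6
position: [0.3717, 0.3631, 0.2069]
orientation: [-0.0, 0.217, 0.976, -0.0]
ft_force: [1.3, 0.6, 0.3]
finger_gap: 0.0855
grasp_force: 0.0
```

Call:
jog_arm:
  plan:
    - {"travel": [-34, -36, 5], "delta_rot": [0, 0, 0]}
    - {"travel": [-68, -73, 10], "delta_rot": [0, 0, 0]}
    - {"travel": [-102, -109, 14], "delta_rot": [0, 0, 0]}
    - {"travel": [-135, -146, 19], "delta_rot": [0, 0, 0]}
    - {"travel": [-169, -182, 24], "delta_rot": [0, 0, 0]}

```text
t: 1.1
position: [0.4476, 0.1268, 0.1831]
orientation: [-0.0, 0.217, 0.976, 0.0]
ft_force: [0.6, 0.5, 0.6]
finger_gap: 0.0853
grasp_force: 0.0
```

```bash
cat >> h.py <<'E'
def togo(x,y,z,yaw):
    s=arm.sense();w,a,b,c=s["orientation"];from scipy.spatial.transform import Rotation as R
    r=R.from_quat([a,b,c,w]);k=np.radians(yaw)
    g=R.from_matrix(np.array([[-np.sin(-k+0)*-1*1,0,0]]*0 or [[-np.sin(k),np.cos(k),0],[np.cos(k),np.sin(k),0],[0,0,-1]]).T.T if 0 else np.column_stack([[-np.sin(k)*-1*-1,np.cos(k),0],[np.cos(k),np.sin(k),0],[0,0,-1]]))
    d=np.array([x,y,z])-s["position"]*1000
    print("travel",np.round(r.inv().apply(d),1),"rot",np.round((r.inv()*g).as_rotvec(degrees=True),2))
E
python3 - <<'E'
import re
t=open("h.py").read();i=t.index("    g=R.from");j=t.index("    d=np.array([x,y,z])")
t=t[:i]+"    g=R.from_matrix(np.column_stack([[-np.sin(k),np.cos(k),0],[np.cos(k),np.sin(k),0],[0,0,-1]]))\n"+t[j:]
open("h.py","w").write(t)
from h import *
tool();togo(538.5,-205,150,65)
E
```

```text
t 1.1 pos [447.6 126.8 183.1] tool y yaw deg 64.94 F [0.6 0.5 0.6] gap 85.3 grip 0.0
travel [-222.9 -262.    33.1] rot [ 0.01 -0.01 -0.06]
```

Call:
jog_arm:
  plan:
    - {"travel": [-31, -37, 5], "delta_rot": [0, 0, 0]}
    - {"travel": [-62, -74, 9], "delta_rot": [0, 0, 0]}
    - {"travel": [-94, -111, 14], "delta_rot": [0, 0, 0]}
    - {"travel": [-126, -148, 18], "delta_rot": [0, 0, 0]}
    - {"travel": [-158, -186, 23], "delta_rot": [0, 0, 0]}

```text
t: 1.6
position: [0.5121, -0.1083, 0.1601]
orientation: [0.0, 0.217, 0.976, 0.0]
ft_force: [1.6, 0.9, 0.3]
finger_gap: 0.0854
grasp_force: 0.0
```

Call:
jog_arm:
  plan:
    - {"travel": [-31, -37, 5], "delta_rot": [0, 0, 0]}
    - {"travel": [-65, -76, 10], "delta_rot": [0, 0, 0]}
    - {"travel": [-65, -76, 45], "delta_rot": [0, 0, 0]}
    - {"travel": [-65, -76, 80], "delta_rot": [0, 0, 0]}
    - {"travel": [-65, -76, 80], "delta_rot": [0, 0, 0]}

```text
t: 2.1
position: [0.5349, -0.202, 0.076]
orientation: [-0.005, 0.217, 0.976, 0.0]
ft_force: [-0.8, 0.2, -0.6]
finger_gap: 0.0852
grasp_force: 0.0
```

```bash
python3 - <<'E'
from h import *
tool();togo(538.5,-205,20,65)
p,d=arm.get_image("side");cv2.imwrite("pics/s1.png",cv2.resize(p[200:380,290:470,::-1],None,fx=3,fy=3))
E
```

```text
t 2.1 pos [ 534.9 -202.    76. ] tool y yaw deg 64.89 F [-0.8  0.2 -0.6] gap 85.2 grip 0.0
travel [-5.  -1.1 55.9] rot [-0.1  -0.51 -0.11]
```

View pics/s1.png

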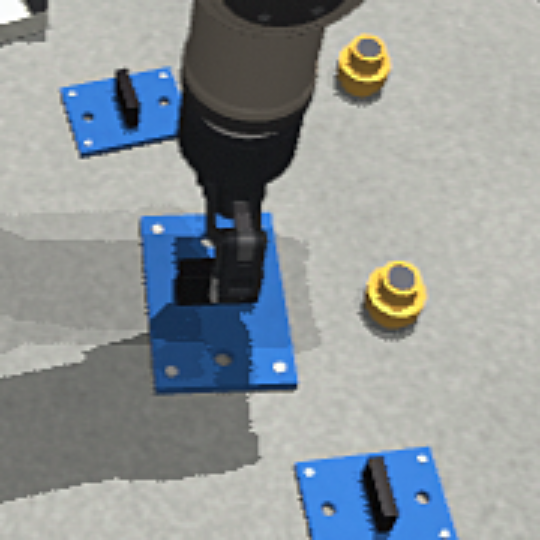

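The open fingers hang over the handle of the large plate (crop about (240,270)), one on each side of it. I'm going down.

Call:
jog_arm:
  plan:
    - {"travel": [-2, -1, 15], "delta_rot": [0, 0, 0]}
    - {"travel": [-3, -1, 30], "delta_rot": [0, 0, 0]}
    - {"travel": [-3, -1, 45], "delta_rot": [0, 0, 0]}
    - {"travel": [-3, -1, 55], "delta_rot": [0, 0, 0]}
    - {"travel": [-3, -1, 55], "delta_rot": [0, 0, 0]}

```text
t: 2.65
position: [0.5398, -0.2046, 0.0237]
orientation: [-0.001, 0.217, 0.976, 0.0]
ft_force: [0.7, -0.4, -0.1]
finger_gap: 0.0853
grasp_force: 0.0
```

Call:
jog_arm:
  plan:
    - {"travel": [0, 0, 0], "delta_rot": [0, 0, 0]}
    - {"travel": [0, 0, 0], "delta_rot": [0, 0, 0]}
    - {"travel": [0, 0, 0], "delta_rot": [0, 0, 0]}
    - {"travel": [0, 0, 0], "delta_rot": [0, 0, 0]}
    - {"travel": [0, 0, 0], "delta_rot": [0, 0, 0]}
  fingers: 1
  force: 60

```text
t: 3.15
position: [0.5412, -0.2054, 0.0259]
orientation: [0.0, 0.217, 0.976, -0.0]
ft_force: [0.7, 0.4, -1.4]
finger_gap: 0.0153
grasp_force: 58.5
```

Call:
jog_arm:
  plan:
    - {"travel": [0, 0, 0], "delta_rot": [0, 0, 0]}
    - {"travel": [0, 0, 0], "delta_rot": [0, 0, 0]}
    - {"travel": [0, 0, 0], "delta_rot": [0, 0, 0]}

```text
t: 3.45
position: [0.5411, -0.2053, 0.0258]
orientation: [0.0, 0.217, 0.976, -0.0]
ft_force: [-0.9, 0.7, 5.5]
finger_gap: 0.0148
grasp_force: 59.7
```

Call:
jog_arm:
  plan:
    - {"travel": [0, 0, -10], "delta_rot": [0, 0, 0]}
    - {"travel": [0, 0, -30], "delta_rot": [0, 0, 0]}
    - {"travel": [0, 0, -60], "delta_rot": [0, 0, 0]}
    - {"travel": [0, 0, -90], "delta_rot": [0, 0, 0]}
    - {"travel": [0, 0, -105], "delta_rot": [0, 0, 0]}

```text
t: 3.95
position: [0.5415, -0.2054, 0.1326]
orientation: [0.001, 0.217, 0.976, -0.0]
ft_force: [0.4, -0.9, -4.8]
finger_gap: 0.015
grasp_force: 59.0
```

Call:
jog_arm:
  plan:
    - {"travel": [0, 0, 0], "delta_rot": [0, 0, 0]}
    - {"travel": [0, 0, 0], "delta_rot": [0, 0, 0]}

```text
t: 4.15
position: [0.5402, -0.2046, 0.1294]
orientation: [-0.001, 0.217, 0.976, 0.0]
ft_force: [-0.7, 0.2, -4.6]
finger_gap: 0.0149
grasp_force: 59.0
```

```bash
python3 - <<'E'
from h import *
tool();togo(494,214,130,82.4)
E
```

```text
t 4.15 pos [ 540.2 -204.6  129.4] tool y yaw deg 64.94 F [-0.7  0.2 -4.6] gap 14.9 grip 59.0
travel [ 2.192e+02  3.597e+02 -3.000e-01] rot [ 1.000e-02 -8.000e-02 -1.746e+01]
```

Call:
jog_arm:
  plan:
    - {"travel": [10, 16, 0], "delta_rot": [0, 0, 0]}
    - {"travel": [30, 49, 0], "delta_rot": [0, 0, -2]}
    - {"travel": [52, 85, 0], "delta_rot": [0, 0, -5]}
    - {"travel": [74, 121, 0], "delta_rot": [0, 0, -8]}
    - {"travel": [96, 157, 0], "delta_rot": [0, 0, -11]}

```text
t: 4.65
position: [0.5187, -0.0207, 0.1284]
orientation: [-0.002, 0.122, 0.993, -0.0]
ft_force: [0.3, 0.3, -4.1]
finger_gap: 0.015
grasp_force: 59.0
```

```bash
python3 - <<'E'
from h import *
tool();togo(494,214,130,82.4)
E
```

```text
t 4.65 pos [518.7 -20.7 128.4] tool y yaw deg 76.04 F [ 0.3  0.3 -4.1] gap 15.0 grip 59.0
travel [ 80.6 221.8  -1.6] rot [-0.06 -0.19 -6.36]
```

Call:
jog_arm:
  plan:
    - {"travel": [16, 44, 0], "delta_rot": [0, 0, -2]}
    - {"travel": [32, 88, 0], "delta_rot": [0, 0, -4]}
    - {"travel": [48, 132, 0], "delta_rot": [0, 0, -6.4]}
    - {"travel": [62, 170, 0], "delta_rot": [0, 0, -6.4]}
    - {"travel": [74, 203, 0], "delta_rot": [0, 0, -6.4]}

```text
t: 5.15
position: [0.4961, 0.1948, 0.1284]
orientation: [-0.002, 0.066, 0.998, -0.001]
ft_force: [1.1, -0.2, -3.8]
finger_gap: 0.0149
grasp_force: 59.0
```

Call:
jog_arm:
  plan:
    - {"travel": [0, 0, 0], "delta_rot": [0, 0, 0]}
    - {"travel": [0, 0, 0], "delta_rot": [0, 0, 0]}
    - {"travel": [0, 0, 0], "delta_rot": [0, 0, 0]}

```text
t: 5.45
position: [0.4974, 0.191, 0.1291]
orientation: [-0.001, 0.068, 0.998, -0.001]
ft_force: [0.2, -0.8, -3.5]
finger_gap: 0.0152
grasp_force: 59.3
```

```bash
python3 - <<'E'
from h import *
tool();togo(494,214,130,82.4)
for n,roi in(("side",(190,60,345,235)),("top",(200,170,330,260))):
    p,d=arm.get_image(n);np.savez(f"{n}2.npz",p=p,d=d);x0,y0,x1,y1=roi
    if n=="side":cv2.imwrite("pics/s2.png",cv2.resize(p[y0:y1,x0:x1,::-1],None,fx=3,fy=3))
    z=arm.sense()["position"][2]-.0258+.010
    try: print(n,rect(n,mask(p,(95,90,40),(130,255,255),roi),z))
    except Exception as e: print(e)
E
```

```text
t 5.45 pos [497.4 191.  129.1] tool y yaw deg 82.25 F [ 0.2 -0.8 -3.5] gap 15.2 grip 59.3
travel [ 6.5 22.3 -1. ] rot [-0.12 -0.11 -0.15]
side (array([494. , 186.3]), array([149.1, 100.4]), 82.08)
top (array([492.7, 157.8]), array([ 75.4, 100.9]), 83.06)
```

View pics/s2.png

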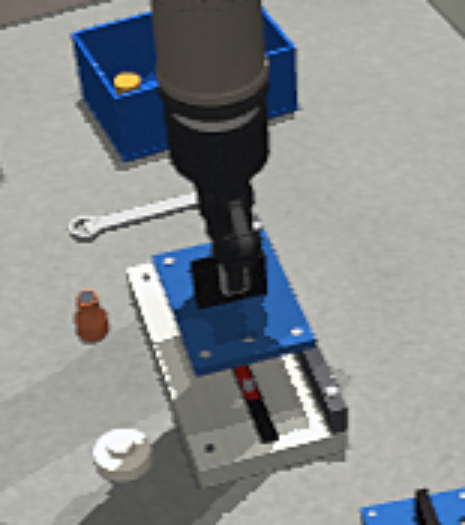

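The plate hangs level over the bed, about 22 mm short along +y, with its far edge inside the fence. Correcting that and lowering it to just above the pins.

Call:
jog_arm:
  plan:
    - {"travel": [4.5, 22.5, 5], "delta_rot": [0, 0, 0]}
    - {"travel": [4.5, 22.5, 25], "delta_rot": [0, 0, 0]}
    - {"travel": [4.5, 22.5, 40], "delta_rot": [0, 0, 0]}
    - {"travel": [4.5, 22.5, 50], "delta_rot": [0, 0, 0]}
    - {"travel": [4.5, 22.5, 57], "delta_rot": [0, 0, 0]}

```text
t: 6.05
position: [0.4966, 0.2145, 0.0726]
orientation: [-0.0, 0.068, 0.998, -0.0]
ft_force: [0.9, 1.4, -3.5]
finger_gap: 0.0151
grasp_force: 59.3
```

Call:
jog_arm:
  plan:
    - {"travel": [0, 0, 0], "delta_rot": [0, 0, 0]}
    - {"travel": [0, 0, 0], "delta_rot": [0, 0, 0]}
    - {"travel": [0, 0, 0], "delta_rot": [0, 0, 0]}

```text
t: 6.35
position: [0.4972, 0.2157, 0.074]
orientation: [0.001, 0.067, 0.998, 0.0]
ft_force: [-1.0, 0.3, -3.8]
finger_gap: 0.0152
grasp_force: 59.3
```

```bash
python3 - <<'E'
from h import *
tool();togo(503.8,213,68,82.4)
E
```

```text
t 6.35 pos [497.2 215.7  74. ] tool y yaw deg 82.31 F [-1.   0.3 -3.8] gap 15.2 grip 59.3
travel [-6.9 -1.8  6. ] rot [ 0.05  0.06 -0.09]
```

Call:
jog_arm:
  plan:
    - {"travel": [0, -2, 2], "delta_rot": [0, 0, 0]}
    - {"travel": [0, -2, 5], "delta_rot": [0, 0, 0]}
    - {"travel": [-1, -2, 5], "delta_rot": [0, 0, 0]}
    - {"travel": [-2, -2, 5], "delta_rot": [0, 0, 0]}
    - {"travel": [-3, -2, 5], "delta_rot": [0, 0, 0]}

```text
t: 6.85
position: [0.4995, 0.2133, 0.0683]
orientation: [0.0, 0.067, 0.998, 0.0]
ft_force: [0.2, -0.3, -3.5]
finger_gap: 0.0153
grasp_force: 59.4
```

Call:
jog_arm:
  plan:
    - {"travel": [-0.5, 0, 0], "delta_rot": [0, 0, 0]}
    - {"travel": [-1, 0, 0], "delta_rot": [0, 0, 0]}
    - {"travel": [-1.5, 0, 0], "delta_rot": [0, 0, 0]}
    - {"travel": [-2, 0, 0], "delta_rot": [0, 0, 0]}

```text
t: 7.25
position: [0.5013, 0.2129, 0.0683]
orientation: [-0.0, 0.067, 0.998, 0.0]
ft_force: [-0.0, 0.5, -4.1]
finger_gap: 0.0152
grasp_force: 59.4
```

Call:
jog_arm:
  plan:
    - {"travel": [-0.5, 0, 0], "delta_rot": [0, 0, 0]}
    - {"travel": [-1, 0, 0], "delta_rot": [0, 0, 0]}
    - {"travel": [-1, 0, 0], "delta_rot": [0, 0, 0]}

```text
t: 7.55
position: [0.5023, 0.2128, 0.0683]
orientation: [0.0, 0.067, 0.998, 0.0]
ft_force: [-0.2, -0.2, -3.4]
finger_gap: 0.0151
grasp_force: 59.4
```

Still no contact, so continuing in half-millimetre steps.

Call:
jog_arm:
  plan:
    - {"travel": [-0.5, 0, 0], "delta_rot": [0, 0, 0]}
    - {"travel": [-1, 0, 0], "delta_rot": [0, 0, 0]}
    - {"travel": [-1, 0, 0], "delta_rot": [0, 0, 0]}

```text
t: 7.85
position: [0.5029, 0.2127, 0.0682]
orientation: [-0.0, 0.067, 0.998, -0.0]
ft_force: [-1.4, 0.8, -3.4]
finger_gap: 0.0152
grasp_force: 59.5
```

Call:
jog_arm:
  plan:
    - {"travel": [-0.5, 0, 0], "delta_rot": [0, 0, 0]}
    - {"travel": [-1, 0, 0], "delta_rot": [0, 0, 0]}
    - {"travel": [-1, 0, 0], "delta_rot": [0, 0, 0]}

```text
t: 8.15
position: [0.5031, 0.2127, 0.068]
orientation: [-0.001, 0.067, 0.998, -0.0]
ft_force: [-5.3, 1.5, -2.3]
finger_gap: 0.015
grasp_force: 59.8
```

Fence felt at tool x ≈ 503. I'll ease off slightly and lower slowly.

Call:
jog_arm:
  plan:
    - {"travel": [0.4, 0, 1], "delta_rot": [0, 0, 0]}
    - {"travel": [0.4, 0, 2], "delta_rot": [0, 0, 0]}
    - {"travel": [0.4, 0, 3], "delta_rot": [0, 0, 0]}
    - {"travel": [0.4, 0, 4], "delta_rot": [0, 0, 0]}

```text
t: 8.55
position: [0.5031, 0.2125, 0.064]
orientation: [-0.001, 0.067, 0.998, -0.0]
ft_force: [-5.1, 0.2, -1.4]
finger_gap: 0.0153
grasp_force: 59.8
```

Call:
jog_arm:
  plan:
    - {"travel": [0, 0, 0.5], "delta_rot": [0, 0, 0]}
    - {"travel": [0, 0, 1], "delta_rot": [0, 0, 0]}
    - {"travel": [0, 0, 1.5], "delta_rot": [0, 0, 0]}
    - {"travel": [0, 0, 1.5], "delta_rot": [0, 0, 0]}

```text
t: 8.95
position: [0.503, 0.2124, 0.0625]
orientation: [-0.001, 0.067, 0.998, -0.0]
ft_force: [-4.9, 0.9, -2.8]
finger_gap: 0.0149
grasp_force: 59.8
```

Call:
jog_arm:
  plan:
    - {"travel": [0, 0, 0.5], "delta_rot": [0, 0, 0]}
    - {"travel": [0, 0, 1], "delta_rot": [0, 0, 0]}
    - {"travel": [0, 0, 1], "delta_rot": [0, 0, 0]}

```text
t: 9.25
position: [0.5031, 0.2124, 0.0615]
orientation: [-0.001, 0.067, 0.998, -0.0]
ft_force: [-5.1, 0.1, -1.5]
finger_gap: 0.0151
grasp_force: 59.8
```

Call:
jog_arm:
  plan:
    - {"travel": [0, 0, 0.5], "delta_rot": [0, 0, 0]}
    - {"travel": [0, 0, 1], "delta_rot": [0, 0, 0]}
    - {"travel": [0, 0, 1], "delta_rot": [0, 0, 0]}

```text
t: 9.55
position: [0.5031, 0.2124, 0.0605]
orientation: [-0.001, 0.067, 0.998, -0.0]
ft_force: [-5.3, 1.2, -2.0]
finger_gap: 0.015
grasp_force: 59.8
```

Call:
jog_arm:
  plan:
    - {"travel": [0, 0, 0.5], "delta_rot": [0, 0, 0]}
    - {"travel": [0, 0, 1], "delta_rot": [0, 0, 0]}
    - {"travel": [0, 0, 1], "delta_rot": [0, 0, 0]}

```text
t: 9.85
position: [0.5031, 0.2124, 0.0595]
orientation: [-0.001, 0.067, 0.998, -0.0]
ft_force: [-5.0, 1.1, -1.0]
finger_gap: 0.015
grasp_force: 59.8
```

The underside is at about 34 mm, below the pin tips, with no side force, so the holes appear to be over the pins. Continuing down.

Call:
jog_arm:
  plan:
    - {"travel": [0, 0, 0.5], "delta_rot": [0, 0, 0]}
    - {"travel": [0, 0, 1], "delta_rot": [0, 0, 0]}
    - {"travel": [0, 0, 1.5], "delta_rot": [0, 0, 0]}
    - {"travel": [0, 0, 2], "delta_rot": [0, 0, 0]}
    - {"travel": [0, 0, 2], "delta_rot": [0, 0, 0]}

```text
t: 10.35
position: [0.5031, 0.2125, 0.0575]
orientation: [-0.001, 0.067, 0.998, -0.0]
ft_force: [-4.0, 0.2, -2.0]
finger_gap: 0.0145
grasp_force: 59.8
```

Call:
jog_arm:
  plan:
    - {"travel": [0, 0, 0.5], "delta_rot": [0, 0, 0]}
    - {"travel": [0, 0, 1], "delta_rot": [0, 0, 0]}
    - {"travel": [0, 0, 1.5], "delta_rot": [0, 0, 0]}
    - {"travel": [0, 0, 2], "delta_rot": [0, 0, 0]}
    - {"travel": [0, 0, 2], "delta_rot": [0, 0, 0]}

```text
t: 10.85
position: [0.5031, 0.2124, 0.0555]
orientation: [-0.001, 0.067, 0.998, -0.0]
ft_force: [-4.6, 0.5, -1.4]
finger_gap: 0.0152
grasp_force: 59.8
```

Call:
jog_arm:
  plan:
    - {"travel": [0, 0, 0.5], "delta_rot": [0, 0, 0]}
    - {"travel": [0, 0, 1], "delta_rot": [0, 0, 0]}
    - {"travel": [0, 0, 1.5], "delta_rot": [0, 0, 0]}
    - {"travel": [0, 0, 1.5], "delta_rot": [0, 0, 0]}

```text
t: 11.25
position: [0.5031, 0.2124, 0.054]
orientation: [-0.001, 0.067, 0.998, -0.0]
ft_force: [-5.4, 0.7, -2.8]
finger_gap: 0.015
grasp_force: 59.8
```

Call:
jog_arm:
  plan:
    - {"travel": [0, 0, 0.5], "delta_rot": [0, 0, 0]}
    - {"travel": [0, 0, 1], "delta_rot": [0, 0, 0]}
    - {"travel": [0, 0, 1.5], "delta_rot": [0, 0, 0]}
    - {"travel": [0, 0, 1.5], "delta_rot": [0, 0, 0]}

```text
t: 11.65
position: [0.5031, 0.2124, 0.0525]
orientation: [-0.001, 0.067, 0.998, -0.0]
ft_force: [-4.5, 0.5, -2.4]
finger_gap: 0.0149
grasp_force: 59.8
```

Call:
jog_arm:
  plan:
    - {"travel": [0, 0, 0.5], "delta_rot": [0, 0, 0]}
    - {"travel": [0, 0, 1], "delta_rot": [0, 0, 0]}
    - {"travel": [0, 0, 1], "delta_rot": [0, 0, 0]}

```text
t: 11.95
position: [0.5031, 0.2124, 0.0515]
orientation: [-0.001, 0.067, 0.998, -0.0]
ft_force: [-5.7, 1.2, -2.6]
finger_gap: 0.0147
grasp_force: 59.8
```

Call:
jog_arm:
  plan:
    - {"travel": [0.3, 0, 0.3], "delta_rot": [0, 0, 0]}
    - {"travel": [0.3, 0, 0.6], "delta_rot": [0, 0, 0]}
    - {"travel": [0.3, 0, 0.6], "delta_rot": [0, 0, 0]}

```text
t: 12.25
position: [0.5031, 0.2125, 0.051]
orientation: [-0.0, 0.067, 0.998, -0.0]
ft_force: [-4.6, -0.0, -1.2]
finger_gap: 0.0149
grasp_force: 59.8
```

Call:
jog_arm:
  plan:
    - {"travel": [0, 0, 0.3], "delta_rot": [0, 0, 0]}
    - {"travel": [0, 0, 0.6], "delta_rot": [0, 0, 0]}
    - {"travel": [0, 0, 0.6], "delta_rot": [0, 0, 0]}

```text
t: 12.55
position: [0.503, 0.2124, 0.0508]
orientation: [-0.001, 0.067, 0.998, -0.0]
ft_force: [-7.6, -0.3, 3.0]
finger_gap: 0.0149
grasp_force: 60.5
```

Bed contact is at TCP z 50.8 mm, exactly the height expected when home. Releasing and backing off.

Call:
jog_arm:
  plan:
    - {"travel": [0.6, 0, 0], "delta_rot": [0, 0, 0]}
    - {"travel": [0.6, 0, 0], "delta_rot": [0, 0, 0]}

```text
t: 12.75
position: [0.503, 0.2125, 0.0508]
orientation: [0.0, 0.067, 0.998, -0.0]
ft_force: [-6.3, -0.5, 2.5]
finger_gap: 0.015
grasp_force: 60.2
```

Call:
jog_arm:
  plan:
    - {"travel": [0, 0, 0], "delta_rot": [0, 0, 0]}
    - {"travel": [0, 0, 0], "delta_rot": [0, 0, 0]}
    - {"travel": [0, 0, 0], "delta_rot": [0, 0, 0]}
    - {"travel": [0, 0, 0], "delta_rot": [0, 0, 0]}
    - {"travel": [0, 0, 0], "delta_rot": [0, 0, 0]}
  fingers: -1

```text
t: 13.25
position: [0.5033, 0.2127, 0.0507]
orientation: [0.0, 0.067, 0.998, 0.0]
ft_force: [-0.6, 0.4, 0.1]
finger_gap: 0.0845
grasp_force: 0.0
```

Call:
jog_arm:
  plan:
    - {"travel": [0, 0, -10], "delta_rot": [0, 0, 0]}
    - {"travel": [0, 0, -30], "delta_rot": [0, 0, 0]}
    - {"travel": [0, 0, -60], "delta_rot": [0, 0, 0]}
    - {"travel": [0, 0, -100], "delta_rot": [0, 0, 0]}
    - {"travel": [0, 0, -140], "delta_rot": [0, 0, 0]}

```text
t: 13.75
position: [0.5026, 0.2124, 0.1925]
orientation: [-0.0, 0.067, 0.998, -0.0]
ft_force: [0.7, 0.1, -0.2]
finger_gap: 0.0852
grasp_force: 0.0
```

Call:
jog_arm:
  plan:
    - {"travel": [0, -40, 0], "delta_rot": [0, 0, 0]}
    - {"travel": [0, -90, 0], "delta_rot": [0, 0, 0]}
    - {"travel": [0, -130, 0], "delta_rot": [0, 0, 0]}
    - {"travel": [0, -170, 0], "delta_rot": [0, 0, 0]}
    - {"travel": [0, -210, 0], "delta_rot": [0, 0, 0]}

```text
t: 14.25
position: [0.4746, 0.0029, 0.1915]
orientation: [0.001, 0.067, 0.998, 0.0]
ft_force: [0.3, 0.3, 0.2]
finger_gap: 0.085
grasp_force: 0.0
```

```bash
python3 - <<'E'
from h import *
p,d=arm.get_image("side");a=cv2.resize(p[110:230,220:320,::-1],(450,540))
q,_=arm.get_image("top");b=cv2.resize(q[190:260,205:310,::-1],(350,233))
b=np.vstack([b,np.zeros((307,350,3),np.uint8)])
cv2.imwrite("pics/s3.png",np.hstack([a,b]))
print(rect("side",mask(p,(95,90,40),(130,255,255),(225,115,312,225)),.035),rect("top",mask(q,(95,90,40),(130,255,255),(205,190,306,258)),.035));tool()
E
```

```text
(array([499.1, 209.3]), array([149.3,  99.5]), 82.21) (array([502.6, 212. ]), array([143.7, 100.7]), 81.94)
t 14.35 pos [473.8  -1.3 191.4] tool y yaw deg 81.83 F [0.6 0.3 0.1] gap 85.2 grip 0.0
```

View pics/s3.png

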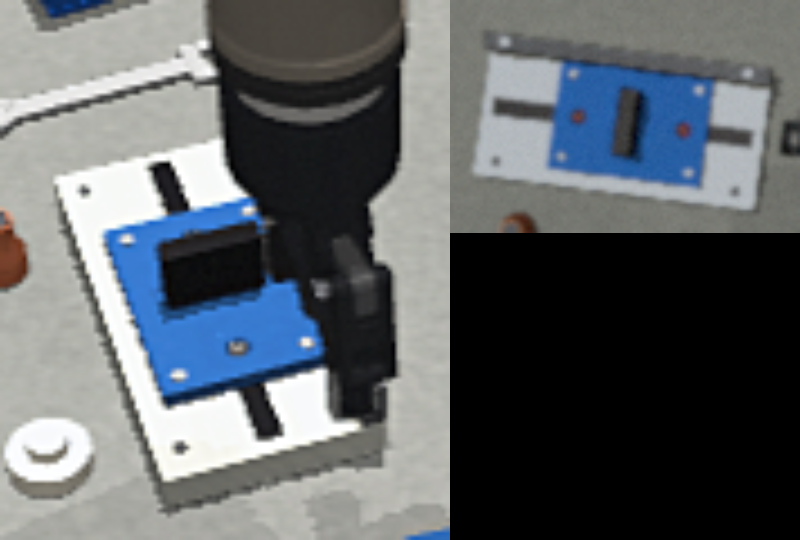

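The plate lies flat on the bed, against the fence. A pin shows in the near hole in the side view, at crop (237,347), and both holes show the pins and carriage from the top, at crop (578,117) and (683,130). Handing in.

```bash
python3 -c "
from station import arm
print(arm.close_job())"
```

```text
the job is handed in; nothing more can be done
None
```

I set the largest blue plate flat on the bed over both pins, against the fence, released it and handed the job in after about 14 s; the highest wrist force I read was about 8 N, no bystander looked disturbed, and no verdict was returned. The plate dropped onto the pins as I lowered it along the fence, so it never needed the sideways slide.

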